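# Slide a well plate up onto the plate shaker and snap it in behind the lip

### The job

Load the 96-well plate on the flat plate shaker: slide it squarely up the ramp and over the platform's front lip, push it back against the sprung clamp until its near edge drops behind the lip, then let go so that it lies flat on the platform, held between lip and clamp. The plate is thin plastic with open wells: never push or press on it with more than 15 N, keep it from tipping steeply, and leave the glass beaker where it stands.

Things in the scene. Friction and masses are not known exactly. Their poses are not given: they have to be found in the camera images.
- well_plate: White 96-well plate, 85.5 mm (its x) by 127.8 mm (its y), 14.4 mm high, 0.11 to 0.22 kg. Too wide to grasp: it is pushed. Its lowest 5 mm are a skirt 1.5 mm proud of the walls above. Origin: centre of the underside, z up. It starts flat on the bench before the ramp, 10 to 40 mm short of it, up to 15 mm to either side of the shaker's middle line and up to 0.15 rad out of square with it.
- shaker: Flat plate shaker, fixed to the bench: grey slab 176 mm wide and 9 mm high, ramp on the near side, bare aluminium platform on top, white drive block 26 mm high along the far side. Origin: on the bench under the place of a loaded plate's middle; x = loading direction, away from the robot; z up. All x below are along this axis. A loaded plate's underside is 12.5 mm above the bench.
- ramp_foot (a point): Near edge of the ramp, at its middle on the bench, x = -129 mm. The ramp rises from there to the slab's top, 9 mm high, at x = -82 mm.
- lip (a point): Top of the platform's front lip, at its middle and inner edge, x = -42.75 mm, 16 mm above the bench. A bevel leads up to it from x = -78 mm. Its inner face is upright; the floor behind it is 3.5 mm lower. Given for the platform in mid orbit: it is locked, but stopped anywhere within 6 mm along x and 3 mm along y of that, not measured, and lip, guides, clamp and stop blocks go with it.
- nest (a point): Middle of the platform's floor in mid orbit, x = 0, 12.5 mm above the bench. Two side guides, 22.5 mm above the bench, leave 130.8 mm for the plate's long side and open like a funnel to 156 mm at x = -74 mm.
- clamp_face (a point): Middle of the near face of the clamp (mid orbit), a black sprung bar 58 mm wide, 28 mm high, x = 38.25 mm. It yields along x: 3 N at first, 4 N at 4.5 mm (plate seated), 4.6 N at 6.3 mm, where the plate meets the rigid stop blocks beside it, its near edge 1.8 mm past the lip. While pushed, the near edge can hang on the pusher by friction; drawing the pusher 4 mm down brings it down.
- beaker: Empty glass beaker, 69 mm across and 86 mm high, loose on the bench to the right of the work, origin at the centre of its foot. Not to be moved.

How it is judged:
By the outcome, as a careful person would: the job done as asked, in the order asked, and still so for the second after the job is handed in, with the robot touching nothing.
It also fails if it takes over 43 s, if anything falls off the work surface, if the arm or the gripper's body presses on something with over 40 N, if the wrist force passes 120 N, or if a joint passes its speed limit or range.

### The arm

A 6-joint arm with a two-finger parallel gripper is mounted at the origin on a cart in front of the work surface, level with it; the furniture and walls round the work are solid. World frame = base frame: x ahead of the robot, y to its left, z up, the work surface at z = 0. Lengths are in m, angles in rad, forces in N, time in s.
With the tool pointing down it reaches from about 0.425 to 0.925 m from the base axis. Payload 12.5 kg.
Tool frame: the origin (TCP) lies between the finger pads; the fingertips stand 11 mm ahead of it and the grasp point (between the pads) lies 8 mm behind it; z points along the fingers, y is the line along which they close (so a half turn about z gives the same grasp; the last joint's range is limited). The gripper opens to 85 mm and grips with 20 to 120 N. Pads are 22 mm wide; open, the fingers measure 114 mm over their backs; the gripper's body (76 mm by 85 mm) begins 54 mm behind the grasp point. The pads swing forward as they close: fully open they stand 13 mm farther back than shut.
Start: joints at [1.093, 0.491, 1.559, -0, 1.092, -0.106], TCP at [0.227, 0.582, 0.242] pointing down, gripper open.
Joint ranges: [-3.1, 3.1], [-0.84, 2.19], [0.05, 2.79], [-1.13, 4.28], [0.06, 2.93], [-2.69, 2.69]. Speed limits (rad/s): [2.22, 2.22, 2.79, 3.14, 3.14, 3.14].

### API

Orientations are given as a unit quaternion [w, x, y, z].
In Python, from plant import r gives the robot as it stands. The module is installed in compiled form; this text tells all that it offers.
- The arm moves only by the tool jog_arm, never from a script. Its argument "increments" is a list of rows, each an object with "slide": the shift along the tool's x, y, z in cm, a list of three; "twist": the turn, a rotation vector about the tool's x, y, z in rad, a list of three; "claw": the closure in counts, from 0 (fully open) to 255 (shut). A call has 1 to 10 rows; each row shifts and turns the commanded pose from where the row before left it, along the tool's axes as they then stand; what a row does not reach is not made up. A row lasts 1/12 s, in which the tool goes at most 41.7 mm and 7.16 degrees, less where a joint would pass 70% of its speed; a pose out of reach is approached as far as the arm can. A call is refused whole if a number of a shift passes 4.17 or a number of a turn 0.125, either way. A call with a gripper value outside its range is refused whole. The fingers move at their own pace and stop on an object; "newtons" is the grip in N (left out, the last holds). Time passes only in rows, so rows that do not move let the fingers close. It gives the time, the measured TCP pose, the force, the opening and the grip force at its end, in the units of the state.
- r.observe(): the state, without advancing time (a new reading comes with each control period).
- r.snapshot(name): name is "side" or "top"; returns a dict with "image" (400x640x3 uint8, red, green, blue), "fx", "fy", "cx", "cy" (pixels), "T" (4x4, takes a point from camera to world coordinates). Camera axes: x right, y down, z forward; pixel columns grow to the right and rows downward; lengths in m; the calibration is good to about 2 mm. A picture is of the moment at which its call begins. There is no depth.
- r.hand_in(): hands the job in; it is judged then, once.
The state is a dict: "time": time; "joint_positions": joint angles; "dq": joint speeds; "tau": joint torques, N m; "eef_pos": TCP position; "orientation": TCP orientation; "contact_force": force on the tool from outside, world axes, zero at the start; "wrist_torque": the same for the moment, N m; "gripper_width": finger opening in m; "gripper_force": force on a finger pad.
Only numpy, scipy, OpenCV 4.12 (cv2) and the standard library are available. Lean on these libraries where they do the work, as an engineer would, in place of code of your own. Each camera call takes 0.05 s, during which the arm holds its last target. There are 200 camera calls.

## Working session

There is one attempt and no reset: what is moved stays moved. The work goes in short steps, Python scripts to look and compute and a tool call to move; the robot and the scene stay as the last step left them, time stands still between calls to the robot, and variables do not carry over. Pictures are saved under pics/ and viewed, at most 12 in all, crops included, and the job is handed in when it is done.

Besides the shell and the picture viewer there is one more tool, called after "Call:" as a command line: name --argument value ..., lists and objects as JSON in quotes. jog_arm: Moves the arm, as the interface text tells. Its arguments: {"type":"object","properties":{"increments":{"type":"array"},"newtons":{"type":"number"}},"required":["increments"]}

```bash
mkdir -p pics; python3 - <<'E'
from plant import r
import cv2,numpy as np
for n in("top","side"):
    s=r.snapshot(n);cv2.imwrite(f"pics/{n}0.png",s["image"][:,:,::-1]);print(n,s["fx"],s["fy"],s["cx"],s["cy"],np.round(s["T"],4).tolist())
o=r.observe();print(o)
E
```

```text
top 430.47608017566546 430.47608017566546 317.60045158462407 198.97033972345704 [[0.0674, -0.9748, 0.2125, 0.374], [-0.9977, -0.0653, 0.0168, -0.2157], [-0.0024, -0.2131, -0.977, 0.9163], [0.0, 0.0, 0.0, 1.0]]
side 495.4657390314315 495.4657390314315 323.50893047469623 209.493519879379 [[-0.9967, -0.0568, 0.0587, 0.5153], [-0.0814, 0.6253, -0.7761, 0.4932], [0.0074, -0.7783, -0.6279, 0.6403], [0.0, 0.0, 0.0, 1.0]]
{'time': 0.1, 'joint_positions': array([ 1.09336067e+00,  4.91491686e-01,  1.55938688e+00,  4.56128669e-06,
        1.09169203e+00, -1.05600676e-01]), 'dq': array([ 0.0005652 , -0.00073648, -0.00173344, -0.0006958 , -0.00101354,
       -0.00099224]), 'tau': array([ 2.70897282e-03, -6.19451094e+01, -2.62029701e+01, -7.05554885e-05,
        2.81088804e-03, -5.60740830e-05]), 'eef_pos': array([0.22697135, 0.58213216, 0.24179145]), 'orientation': array([-1.42472371e-04,  1.84849301e-01,  9.82766756e-01, -4.67762013e-04]), 'contact_force': array([ 0.82107514, -0.73421043, -0.19920447]), 'wrist_torque': array([-0.03029707,  0.00277787,  0.00094495]), 'gripper_force': 0.0, 'gripper_width': 0.08534703192961828}
```

View pics/top0.png

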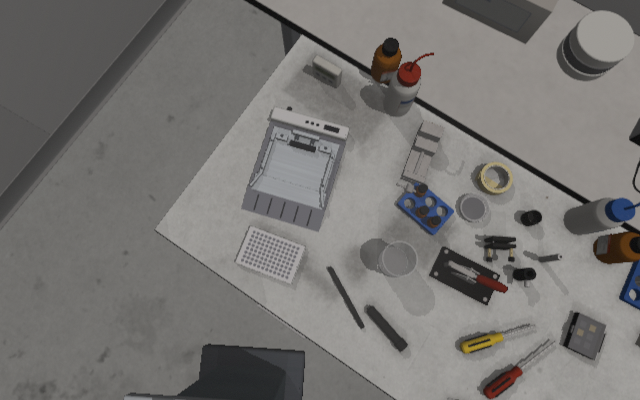

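View pics/side0.png

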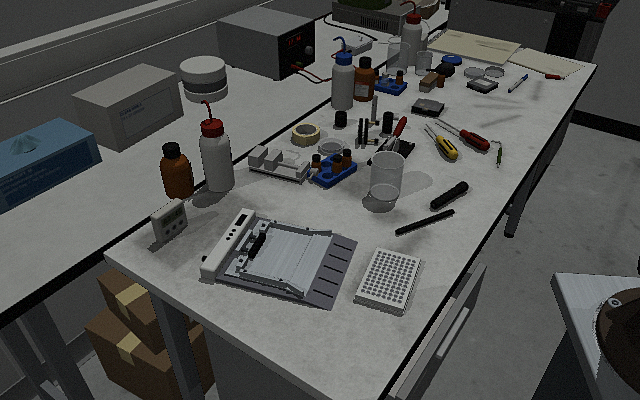

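Top view: plate about (270,254), shaker (298,165) with ramp front edge (244,210)-(321,229), and beaker (399,258). Side view: plate (388,280), shaker (275,258). Next I'll enlarge both for corners.

```bash
cat > h.py <<'E'
import cv2,numpy as np
from plant import r
def ray(s,p):
    d=np.array([(p[0]-s["cx"])/s["fx"],(p[1]-s["cy"])/s["fy"],1.]);T=np.array(s["T"]);return T[:3,3],T[:3,:3]@d
def onz(s,p,z):
    o,d=ray(s,p);return o+d*(z-o[2])/d[2]
def tri(s1,p1,s2,p2):
    o1,d1=ray(s1,p1);o2,d2=ray(s2,p2)
    t=np.linalg.lstsq(np.c_[d1,-d2],o2-o1,rcond=None)[0];a=o1+d1*t[0];b=o2+d2*t[1];return (a+b)/2,np.linalg.norm(a-b)
def crop(s,x,y,w,h,k,name):
    cv2.imwrite("pics/"+name,cv2.resize(s["image"][y:y+h,x:x+w,::-1],None,fx=k,fy=k,interpolation=cv2.INTER_CUBIC))
E
python3 - <<'E'
from h import *
crop(r.snapshot("top"),220,95,150,195,3,"t1.png")
crop(r.snapshot("side"),190,200,250,120,3.2,"s1.png")
E
```

```text
(no output)
```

View pics/t1.png

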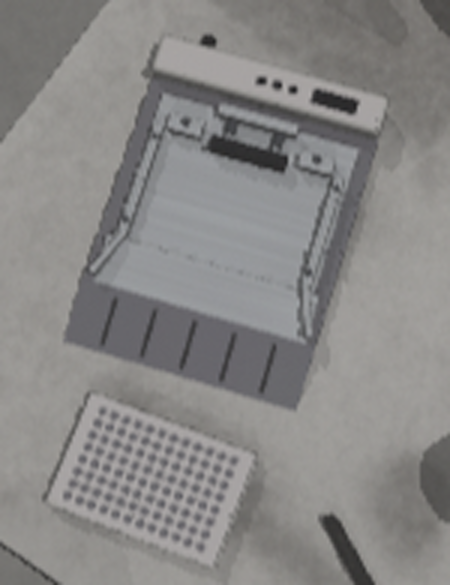

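View pics/s1.png

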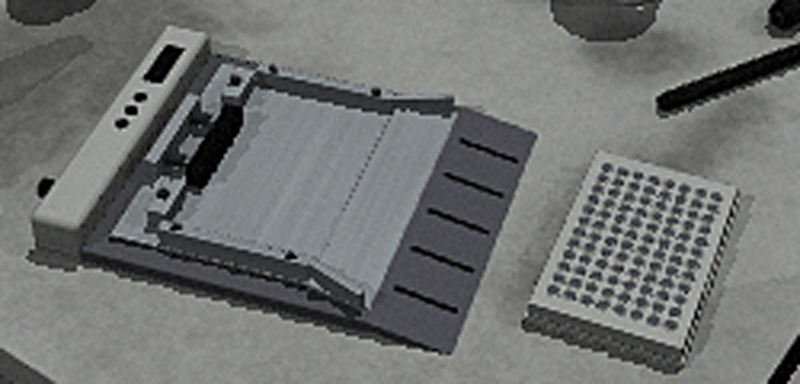

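The top crop shows ramp foot corners (65,342) and (297,409), plate top corners (92,393), (255,455), (215,566), (47,500), and lip inner edge line (130,240)-(300,285). The side crop has foot corners (452,352) and (537,133), and plate corners (527,315), (600,152), (738,188), (685,350).

```bash
cat > m.py <<'E'
from h import *
t=r.snapshot("top");s=r.snapshot("side")
ct=lambda u,v:(220+(u+.5)/3-.5,95+(v+.5)/3-.5)
cs=lambda u,v:(190+(u+.5)/3.2-.5,200+(v+.5)/3.2-.5)
P={"footL":((65,342),(452,352)),"footR":((297,409),(537,133)),"pFL":((92,393),(527,315)),"pFR":((255,455),(600,152)),"pNR":((215,566),(738,188)),"pNL":((47,500),(685,350)),
"clampTopL":((210,138),(190,186)),"clampTopR":((287,156),(242,108)),"blkNL":((150,72),(78,228)),"blkNR":((382,126),(210,38))}
for k,(a,b) in P.items():
    p,e=tri(t,ct(*a),s,cs(*b));print(k,np.round(p*1e3,1),round(e*1e3,1))
def wells(S,box,z):
    x,y,w,h=box;k=6
    g=cv2.resize(cv2.cvtColor(S["image"],cv2.COLOR_RGB2GRAY)[y:y+h,x:x+w],None,fx=k,fy=k,interpolation=cv2.INTER_CUBIC)
    bh=cv2.morphologyEx(g,cv2.MORPH_BLACKHAT,cv2.getStructuringElement(cv2.MORPH_ELLIPSE,(31,31)))
    m=cv2.threshold(bh,0,255,cv2.THRESH_OTSU)[1]
    n,_,st,c=cv2.connectedComponentsWithStats(m)
    pts=[c[i] for i in range(1,n) if 60<st[i,4]<900 and max(st[i,2:4])<2.2*min(st[i,2:4])]
    W=np.array([onz(S,(x+(u+.5)/k-.5,y+(v+.5)/k-.5),z)[:2] for u,v in pts],np.float32)*1e3
    med=np.median(W,0);W=W[np.linalg.norm(W-med,axis=1)<64]
    print(len(W),cv2.minAreaRect(W))
    return W
if __name__=="__main__":
    wells(t,(230,222,80,64),.0144);wells(s,(350,242,76,76),.0144)
    for n,p in(("lipA",(130,240)),("lipB",(300,285))):print(n,np.round(onz(t,ct(*p),.016)*1e3,1))
    for n,p in(("lipAs",(392,112)),("lipBs",(322,252))):print(n,np.round(onz(s,cs(*p),.016)*1e3,1))
    for p in((362,258),(436,258)):print("beaker",onz(t,p,.0))
E
python3 m.py
```

```text
footL [541.1 -36.6   1.1] 1.2
footR [ 503. -207.    1.] 0.3
pFL [504.1 -60.6   6. ] 0.1
pFR [ 466.8 -180.    13.9] 0.6
pNR [ 389.2 -158.2   13.1] 0.3
pNL [425.2 -38.1  13.7] 2.2
clampTopL [ 696.1 -129.8   15.9] 1.8
clampTopR [ 679.1 -187.4   26.1] 8.1
blkNL [743.7 -82.5  25.5] 3.6
blkNR [ 710.  -255.2   20.9] 5.4
78 ((446.19976806640625, -108.714111328125), (99.29936218261719, 63.35044860839844), 73.16797637939453)
30 ((445.55987548828125, -92.0045166015625), (96.94512176513672, 75.8626708984375), 73.32184600830078)
lipA [615.7 -78.5  16. ]
lipB [ 590.5 -203.3   16. ]
lipAs [ 588.9 -201.2   16. ]
lipBs [615.  -86.2  16. ]
beaker [ 0.45204021 -0.30227423  0.        ]
beaker [ 0.4625535  -0.45831942  0.        ]
```

```bash
cat > edge.py <<'E'
from m import *
from scipy.ndimage import map_coordinates,gaussian_filter
def edge(S,a,b,z,rng=4,sign=0):
    g=gaussian_filter(cv2.cvtColor(S["image"],cv2.COLOR_RGB2GRAY).astype(float),.7)
    a,b=np.array(a),np.array(b);d=(b-a)/np.linalg.norm(b-a);n=np.array([-d[1],d[0]]);q=[]
    k=np.arange(-rng,rng+.01,.2)
    for f in np.linspace(.06,.94,50):
        p=a+f*(b-a);L=p+k[:,None]*n
        G=np.abs(np.gradient(map_coordinates(g,[L[:,1],L[:,0]],order=1)));i=G.argmax();q.append(onz(S,L[i],z)[:2]*1e3)
    q=np.array(q,np.float32);vx,vy,x,y=cv2.fitLine(q,cv2.DIST_HUBER,0,.5,.01).ravel()
    res=np.median(np.abs((q-[x,y])@np.array([-vy,vx])));return np.degrees(np.arctan2(vy,vx))%180,q.mean(0),res
if __name__=="__main__":
    for n,S,c,a,b,z in(("foot t",t,ct,(65,342),(297,409),0),("foot s",s,cs,(452,352),(537,133),0),("slabR t",t,ct,(297,409),(376,140),.009),("slabL t",t,ct,(85,275),(155,85),.009),("lip t",t,ct,(135,241),(300,285),.016),("lip s",s,cs,(392,112),(322,252),.016)):
        print(n,*[np.round(v,1) for v in edge(S,c(*a),c(*b),z)])
E
python3 edge.py
```

```text
footL [541.1 -36.6   1.1] 1.2
footR [ 503. -207.    1.] 0.3
pFL [504.1 -60.6   6. ] 0.1
pFR [ 466.8 -180.    13.9] 0.6
pNR [ 389.2 -158.2   13.1] 0.3
pNL [425.2 -38.1  13.7] 2.2
clampTopL [ 696.1 -129.8   15.9] 1.8
clampTopR [ 679.1 -187.4   26.1] 8.1
blkNL [743.7 -82.5  25.5] 3.6
blkNR [ 710.  -255.2   20.9] 5.4
foot t 76.9 [ 521.6 -122. ] 0.2
foot s 77.1 [ 523.  -118.1] 0.1
slabR t 167.0 [ 602.3 -229.4] 0.4
slabL t 167.0 [663.8 -63. ] 0.5
lip t 77.0 [ 601.9 -142.7] 1.8
lip s 77.5 [ 602.4 -141.6] 0.7
```

Call:
jog_arm --increments '[{"slide": [-3.5, -2.0, 0], "twist": [0, 0, -0.079], "claw": 0}, {"slide": [-3.0, -2.5, 0], "twist": [0, 0, -0.079], "claw": 0}, {"slide": [-2.2, -3.0, 0], "twist": [0, 0, 0], "claw": 0}, {"slide": [-2.0, -3.3, 0], "twist": [0, 0, 0], "claw": 0}, {"slide": [-1.5, -3.6, 0], "twist": [0, 0, 0], "claw": 0}, {"slide": [-1.0, -4.0, 0], "twist": [0, 0, 0], "claw": 0}, {"slide": [0, -4.1, 0], "twist": [0, 0, 0], "claw": 0}]'

```text
time: 0.98
eef_pos: [0.302, 0.3265, 0.2422]
orientation: [0.0, 0.107, 0.994, 0.0]
contact_force: [1.1, -0.5, -0.7]
gripper_width: 0.0855
gripper_force: 0.0
```

Call:
jog_arm --increments '[{"slide": [-3.0, -2.4, 0], "twist": [0, 0, 0.012], "claw": 0}, {"slide": [-3.0, -2.4, 0], "twist": [0, 0, 0], "claw": 0}, {"slide": [-2.75, -2.8, 0], "twist": [0, 0, 0], "claw": 0}, {"slide": [-2.75, -3.0, 0], "twist": [0, 0, 0], "claw": 0}, {"slide": [-2.5, -3.2, 0], "twist": [0, 0, 0], "claw": 0}, {"slide": [-2.0, -3.6, 0], "twist": [0, 0, 0], "claw": 0}, {"slide": [-1.8, -3.6, 0], "twist": [0, 0, 0], "claw": 0}, {"slide": [-1.0, -3.6, 0], "twist": [0, 0, 0], "claw": 0}, {"slide": [-0.8, -3.6, 0], "twist": [0, 0, 0], "claw": 0}, {"slide": [-0.5, -3.6, 0], "twist": [0, 0, 0], "claw": 0}]'

```text
time: 1.82
eef_pos: [0.4263, -0.0284, 0.2424]
orientation: [0.0, 0.113, 0.994, 0.0]
contact_force: [0.5, -0.8, 0.6]
gripper_width: 0.0858
gripper_force: 0.0
```

Call:
jog_arm --increments '[{"slide": [0, -3.6, 1.5], "twist": [0, 0, 0], "claw": 0}, {"slide": [0, -3.2, 2], "twist": [0, 0, 0], "claw": 0}, {"slide": [0.5, 0, 3], "twist": [0, 0, 0], "claw": 0}, {"slide": [1, 0, 3], "twist": [0, 0, 0], "claw": 0}, {"slide": [1, 0, 3], "twist": [0, 0, 0], "claw": 0}, {"slide": [1, 0, 1.5], "twist": [0, 0, 0], "claw": 0}, {"slide": [0, 0, 0], "twist": [0, 0, 0], "claw": 0}]'

```text
time: 2.4
eef_pos: [0.3744, -0.0841, 0.1001]
orientation: [-0.003, 0.113, 0.994, 0.001]
contact_force: [1.4, -0.1, 0.7]
gripper_width: 0.0852
gripper_force: 0.0
```

```bash
python3 - <<'E'
from h import *
o=r.observe();p=o["eef_pos"]*1e3;print(p,o["orientation"],o["joint_positions"].round(2),"X",p[0]*.9744-p[1]*.225,"Y",p[0]*.225+p[1]*.9744)
E
```

```text
[374.39234434 -84.06350768 100.12593957] [-2.94005012e-03  1.12921705e-01  9.93599143e-01  8.87500241e-04] [-0.39  0.42  2.27  0.    0.46 -1.74] X 383.72218954835415 Y 2.326795594422009
```

Call:
jog_arm --increments '[{"slide": [0, -0.3, 2.5], "twist": [0, 0, 0], "claw": 0}, {"slide": [0, -0.3, 2.5], "twist": [0, 0, 0], "claw": 0}, {"slide": [0, 0, 2.0], "twist": [0, 0, 0], "claw": 0}, {"slide": [0, 0, 0.8], "twist": [0, 0, 0], "claw": 0}, {"slide": [0, 0, 0], "twist": [0, 0, 0], "claw": 0}]'

```text
time: 2.82
eef_pos: [0.376, -0.0908, 0.0237]
orientation: [-0.001, 0.113, 0.994, 0.0]
contact_force: [1.1, 1.2, 0.1]
gripper_width: 0.0853
gripper_force: 0.0
```

```bash
python3 - <<'E'
from h import *
o=r.observe();p=o["eef_pos"]*1e3;print(p,o["orientation"],o["joint_positions"].round(2),"X",p[0]*.9744-p[1]*.225,"Y",p[0]*.225+p[1]*.9744)
crop(r.snapshot("side"),300,200,180,140,4,"s2.png")
E
```

```text
[375.97735633 -90.75216359  23.70422032] [-6.53545038e-04  1.12668314e-01  9.93632407e-01  2.51861813e-04] [-0.41  0.61  2.32  0.    0.22 -1.75] X 386.7715728172651 Y -3.8340030251159902
```

View pics/s2.png

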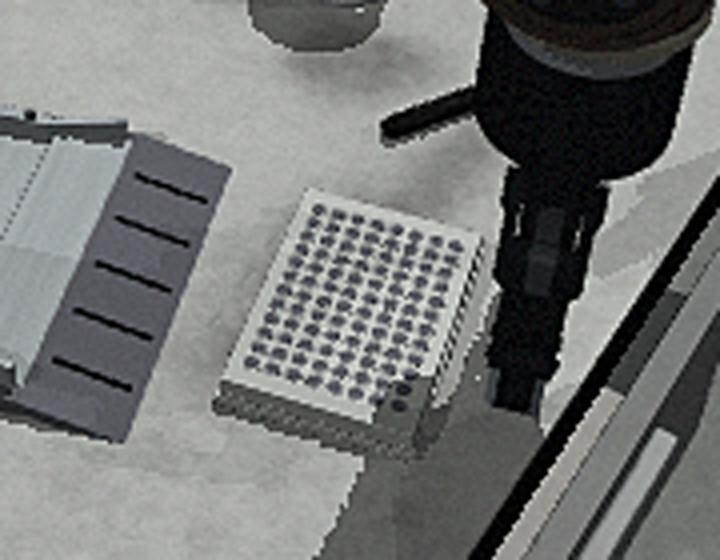

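Plate at crop (215-485,190-455) is untouched. The left fingertip, about (518,410), is on the bench side of the black bench edge. I'll feel for the bench to get tip height.

Call:
jog_arm --increments '[{"slide": [0, 0, 0.3], "twist": [0, 0, 0], "claw": 0}, {"slide": [0, 0, 0.3], "twist": [0, 0, 0], "claw": 0}, {"slide": [0, 0, 0.2], "twist": [0, 0, 0], "claw": 0}, {"slide": [0, 0, 0], "twist": [0, 0, 0], "claw": 0}]'

```text
time: 3.2
eef_pos: [0.3758, -0.0907, 0.0165]
orientation: [0.0, 0.113, 0.994, -0.0]
contact_force: [-0.4, -0.4, 0.0]
gripper_width: 0.0856
gripper_force: 0.0
```

```bash
python3 - <<'E'
from h import *
s=r.snapshot("side");print(r.observe()["eef_pos"],r.observe()["contact_force"])
# finger tip edge before the move seen at crop (493..540,405..412): height on the vertical line of the finger's near face
for u,v in((493,406),(518,412),(540,412)):
    o,d=ray(s,(300+u/4,200+v/4))
    for z in(0,.01,.02,.03):print((u,v),z,np.round((o+d*(z-o[2])/d[2])[:2]*1e3,1),end=" ")
    print()
E
```

```text
[ 0.37569033 -0.09067465  0.01654847] [-0.09399017  0.27922462 -0.6285812 ]
(493, 406) 0 [388.7 -68.6] (493, 406) 0.01 [390.7 -59.8] (493, 406) 0.02 [392.6 -51. ] (493, 406) 0.03 [394.6 -42.3] 
(518, 412) 0 [378.5 -66.2] (518, 412) 0.01 [380.6 -57.5] (518, 412) 0.02 [382.8 -48.8] (518, 412) 0.03 [384.9 -40. ] 
(540, 412) 0 [369.3 -67. ] (540, 412) 0.01 [371.6 -58.3] (540, 412) 0.02 [373.9 -49.5] (540, 412) 0.03 [376.2 -40.8]
```

Call:
jog_arm --increments '[{"slide": [0, 0, 0.4], "twist": [0, 0, 0], "claw": 0}, {"slide": [0, 0, 0.4], "twist": [0, 0, 0], "claw": 0}, {"slide": [0, 0, 0.4], "twist": [0, 0, 0], "claw": 0}, {"slide": [0, 0, 0.1], "twist": [0, 0, 0], "claw": 0}, {"slide": [0, 0, 0], "twist": [0, 0, 0], "claw": 0}]'

```text
time: 3.67
eef_pos: [0.3754, -0.0906, 0.0028]
orientation: [-0.0, 0.113, 0.994, 0.0]
contact_force: [0.2, 0.7, 0.9]
gripper_width: 0.0853
gripper_force: 0.0
```

Call:
jog_arm --increments '[{"slide": [0, 0, 0.1], "twist": [0, 0, 0], "claw": 0}, {"slide": [0, 0, 0.1], "twist": [0, 0, 0], "claw": 0}, {"slide": [0, 0, 0], "twist": [0, 0, 0], "claw": 0}]'

```text
time: 3.92
eef_pos: [0.3756, -0.0907, 0.0012]
orientation: [0.0, 0.113, 0.994, 0.0]
contact_force: [0.2, -0.1, 0.0]
gripper_width: 0.085
gripper_force: 0.0
```

Call:
jog_arm --increments '[{"slide": [0, 0, 0.1], "twist": [0, 0, 0], "claw": 0}, {"slide": [0, 0, 0.1], "twist": [0, 0, 0], "claw": 0}, {"slide": [0, 0, 0], "twist": [0, 0, 0], "claw": 0}]'

```text
time: 4.17
eef_pos: [0.3755, -0.0906, -0.0008]
orientation: [-0.0, 0.113, 0.994, 0.0]
contact_force: [0.3, -0.7, 0.7]
gripper_width: 0.0851
gripper_force: 0.0
```

Call:
jog_arm --increments '[{"slide": [0, 0, 0.1], "twist": [0, 0, 0], "claw": 0}, {"slide": [0, 0, 0], "twist": [0, 0, 0], "claw": 0}]'

```text
time: 4.33
eef_pos: [0.3756, -0.0906, -0.0018]
orientation: [-0.0, 0.113, 0.994, 0.0]
contact_force: [-0.0, -0.1, 0.6]
gripper_width: 0.0852
gripper_force: 0.0
```

Call:
jog_arm --increments '[{"slide": [0, 0, 0.1], "twist": [0, 0, 0], "claw": 0}, {"slide": [0, 0, 0], "twist": [0, 0, 0], "claw": 0}]'

```text
time: 4.5
eef_pos: [0.3756, -0.0906, -0.0022]
orientation: [0.0, 0.113, 0.994, -0.0]
contact_force: [-1.5, -0.2, 13.2]
gripper_width: 0.0855
gripper_force: 7.0
```

Call:
jog_arm --increments '[{"slide": [0, 0, 0.1], "twist": [0, 0, 0], "claw": 0}, {"slide": [0, 0, 0], "twist": [0, 0, 0], "claw": 0}]'

```text
time: 4.67
eef_pos: [0.3756, -0.0907, -0.0023]
orientation: [0.001, 0.113, 0.994, -0.0]
contact_force: [-2.6, 0.4, 39.1]
gripper_width: 0.0853
gripper_force: 19.4
```

Call:
jog_arm --increments '[{"slide": [0, 0, -0.5], "twist": [0, 0, 0], "claw": 0}, {"slide": [-0.6, 0, -0.1], "twist": [0, 0, 0], "claw": 0}, {"slide": [-0.6, 0, 0], "twist": [0, 0, 0], "claw": 0}, {"slide": [-0.2, 0, 0], "twist": [0, 0, 0], "claw": 0}, {"slide": [-0.2, 0, 0], "twist": [0, 0, 0], "claw": 0}, {"slide": [-0.2, 0, 0], "twist": [0, 0, 0], "claw": 0}, {"slide": [-0.2, 0, 0], "twist": [0, 0, 0], "claw": 0}, {"slide": [-0.2, 0, 0], "twist": [0, 0, 0], "claw": 0}, {"slide": [-0.2, 0, 0], "twist": [0, 0, 0], "claw": 0}, {"slide": [-0.2, 0, 0], "twist": [0, 0, 0], "claw": 0}]'

```text
time: 5.5
eef_pos: [0.401, -0.0965, 0.0022]
orientation: [-0.0, 0.113, 0.994, 0.0]
contact_force: [-0.8, 0.8, 0.3]
gripper_width: 0.0855
gripper_force: 0.3
```

Call:
jog_arm --increments '[{"slide": [-0.25, 0, 0], "twist": [0, 0, 0], "claw": 0}, {"slide": [-0.25, 0, 0], "twist": [0, 0, 0], "claw": 0}, {"slide": [-0.25, 0, 0], "twist": [0, 0, 0], "claw": 0}]'

```text
time: 5.75
eef_pos: [0.4085, -0.0982, 0.0023]
orientation: [0.0, 0.113, 0.994, 0.0]
contact_force: [-0.4, 0.7, 0.3]
gripper_width: 0.0857
gripper_force: 0.3
```

```bash
python3 - <<'E' | tail -4
from m import *
p=r.observe()["eef_pos"]*1e3
W=wells(t,(235,205,85,70),.0144);c=np.array(cv2.minAreaRect(W)[0])
f=lambda q:np.round([q[0]*.9744-q[1]*.225,q[0]*.225+q[1]*.9744],1)
print("plate",f(c),"tcp",f(p),p[2])
E
```

```text
blkNL [743.7 -82.5  25.5] 3.6
blkNR [ 710.  -255.2   20.9] 5.4
27 ((475.03955078125, -125.81333923339844), (104.84290313720703, 26.749740600585938), 76.78006744384766)
plate [491.2 -15.7] tcp [420.4  -3.8] 2.2877622412138314
```

```bash
python3 - <<'E'
from h import *
crop(r.snapshot("top"),220,180,130,110,5,"t3.png")
E
```

```text
(no output)
```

View pics/t3.png

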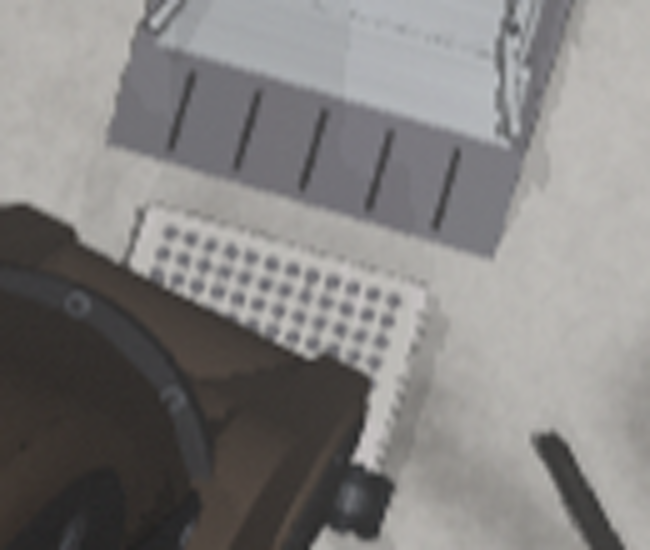

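The plate is now nearly square: first well row runs (171,232) to (394,299), front corners are (147,206) and (428,288), and the ramp foot is (107,145) to (492,258).

```bash
python3 - <<'E'
from h import *
t=r.snapshot("top")
f=lambda q:np.array([q[0]*.9744-q[1]*.225,q[0]*.225+q[1]*.9744])*1e3
g=lambda u,v,z:f(onz(t,(220+(u+.5)/5-.5,180+(v+.5)/5-.5),z))
for n,a,b,z in(("wells",(171,232),(394,299),.0144),("front",(147,206),(428,288),.0144),("foot",(107,145),(492,258),0)):
    A,B=g(*a,z),g(*b,z);print(n,A.round(1),B.round(1),"mid",((A+B)/2).round(1),"len",np.linalg.norm(A-B).round(1),"yaw",np.degrees(np.arctan2(A[0]-B[0],A[1]-B[1])).round(2)*-1)
E
```

```text
wells [505.4  45.4] [505.7 -53.4] mid [505.5  -4. ] len 98.9 yaw 0.13
front [513.   58.8] [514.2 -65.7] mid [513.6  -3.5] len 124.5 yaw 0.55
foot [535.  87.] [536.1 -87.2] mid [ 5.356e+02 -1.000e-01] len 174.2 yaw 0.38
```

```bash
python3 - <<'E'
from h import *
t=r.snapshot("top")
f=lambda q:np.array([q[0]*.9744-q[1]*.225,q[0]*.225+q[1]*.9744])*1e3
g=lambda u,v,z:f(onz(t,(220+(u+.5)/3-.5,95+(v+.5)/3-.5),z))
for n,a,b,z in(("clamp",(210,138),(287,156),.028),("screws",(186,121),(317,158),.024),("funnel",(93,270),(307,335),.0225),("plat far",(163,95),(357,148),.0125),("lip",(130,240),(300,285),.016)):
    A,B=g(*a,z),g(*b,z);print(n,A.round(1),B.round(1),"mid",((A+B)/2).round(1))
E
```

```text
clamp [704.4  28.2] [707.5 -29.3] mid [ 7.06e+02 -6.00e-01]
screws [713.2  49.7] [713.6 -50.2] mid [ 7.134e+02 -3.000e-01]
funnel [587.4  79. ] [586.3 -80.9] mid [586.8  -1. ]
plat far [731.6  74.6] [733.5 -75.2] mid [ 7.325e+02 -3.000e-01]
lip [617.6  62. ] [621.1 -65.2] mid [619.3  -1.6]
```

Call:
jog_arm --increments '[{"slide": [-0.35, 0.02, 0], "twist": [0, 0, 0], "claw": 0}, {"slide": [-0.35, 0.02, 0], "twist": [0, 0, 0], "claw": 0}, {"slide": [-0.35, 0.02, 0], "twist": [0, 0, 0], "claw": 0}, {"slide": [-0.35, 0.02, 0], "twist": [0, 0, 0], "claw": 0}, {"slide": [-0.35, 0.02, 0], "twist": [0, 0, 0], "claw": 0}, {"slide": [-0.35, 0.02, 0], "twist": [0, 0, 0], "claw": 0}]'

```text
time: 6.5
eef_pos: [0.4293, -0.1017, 0.0023]
orientation: [0.0, 0.113, 0.994, 0.0]
contact_force: [-1.4, -0.2, 0.6]
gripper_width: 0.0851
gripper_force: 0.4
```

Call:
jog_arm --increments '[{"slide": [-0.35, 0.02, 0], "twist": [0, 0, 0], "claw": 0}, {"slide": [-0.35, 0.02, 0], "twist": [0, 0, 0], "claw": 0}, {"slide": [-0.35, 0.02, 0], "twist": [0, 0, 0], "claw": 0}, {"slide": [-0.35, 0.02, 0], "twist": [0, 0, 0], "claw": 0}, {"slide": [-0.35, 0.02, 0], "twist": [0, 0, 0], "claw": 0}, {"slide": [-0.35, 0.02, 0], "twist": [0, 0, 0], "claw": 0}, {"slide": [-0.35, 0.02, 0], "twist": [0, 0, 0], "claw": 0}, {"slide": [-0.35, 0, 0], "twist": [0, 0, 0], "claw": 0}]'

```text
time: 7.17
eef_pos: [0.4569, -0.1066, 0.0023]
orientation: [-0.0, 0.113, 0.994, 0.0]
contact_force: [-0.6, 0.3, 0.1]
gripper_width: 0.0857
gripper_force: 0.4
```

Call:
jog_arm --increments '[{"slide": [-0.35, 0, 0], "twist": [0, 0, 0], "claw": 0}, {"slide": [-0.35, 0, 0], "twist": [0, 0, 0], "claw": 0}, {"slide": [-0.35, 0, 0], "twist": [0, 0, 0], "claw": 0}, {"slide": [-0.35, 0, 0], "twist": [0, 0, 0], "claw": 0}, {"slide": [-0.35, 0, 0], "twist": [0, 0, 0], "claw": 0}, {"slide": [-0.35, 0, 0], "twist": [0, 0, 0], "claw": 0}, {"slide": [-0.35, 0, 0], "twist": [0, 0, 0], "claw": 0}, {"slide": [-0.35, 0, 0], "twist": [0, 0, 0], "claw": 0}]'

```text
time: 7.83
eef_pos: [0.4842, -0.1129, 0.0023]
orientation: [-0.0, 0.113, 0.994, 0.0]
contact_force: [-0.9, -0.3, -0.0]
gripper_width: 0.0854
gripper_force: 0.4
```

```bash
python3 - <<'E'
from h import *
p=r.observe()["eef_pos"]*1e3;print([p[0]*.9744-p[1]*.225,p[0]*.225+p[1]*.9744])
crop(r.snapshot("side"),190,190,250,150,3.2,"s4.png")
E
```

```text
[np.float64(497.1938347611421), np.float64(-1.0922968423604402)]
```

View pics/s4.png

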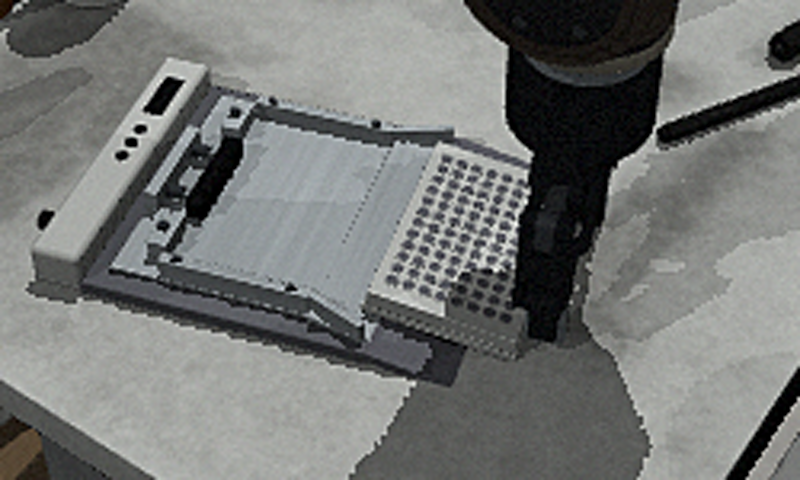

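The plate is square on the ramp, front corners at (443,142) and (368,305), between the funnel guide tips (452,130) and (362,335).

Call:
jog_arm --increments '[{"slide": [-0.35, 0, 0], "twist": [0, 0, 0], "claw": 0}, {"slide": [-0.35, 0, 0], "twist": [0, 0, 0], "claw": 0}, {"slide": [-0.35, 0, 0], "twist": [0, 0, 0], "claw": 0}, {"slide": [-0.35, 0, 0], "twist": [0, 0, 0], "claw": 0}, {"slide": [-0.35, 0, 0], "twist": [0, 0, 0], "claw": 0}, {"slide": [-0.35, 0, 0], "twist": [0, 0, 0], "claw": 0}]'

```text
time: 8.38
eef_pos: [0.5047, -0.1177, 0.0023]
orientation: [0.0, 0.113, 0.994, 0.0]
contact_force: [-0.7, 0.0, 0.1]
gripper_width: 0.0855
gripper_force: 0.3
```

Call:
jog_arm --increments '[{"slide": [-0.35, 0, 0], "twist": [0, 0, 0], "claw": 0}, {"slide": [-0.35, 0, 0], "twist": [0, 0, 0], "claw": 0}, {"slide": [-0.35, 0, -0.02], "twist": [0, 0, 0], "claw": 0}, {"slide": [-0.35, 0, -0.067], "twist": [0, 0, 0], "claw": 0}, {"slide": [-0.35, 0, -0.067], "twist": [0, 0, 0], "claw": 0}, {"slide": [-0.35, 0, -0.067], "twist": [0, 0, 0], "claw": 0}]'

```text
time: 8.88
eef_pos: [0.5251, -0.1223, 0.0046]
orientation: [0.0, 0.113, 0.994, 0.0]
contact_force: [-1.5, 0.7, -0.1]
gripper_width: 0.0851
gripper_force: 0.3
```

Call:
jog_arm --increments '[{"slide": [-0.3, 0, -0.06], "twist": [0, 0, 0], "claw": 0}, {"slide": [-0.3, 0, -0.06], "twist": [0, 0, 0], "claw": 0}, {"slide": [-0.3, 0, -0.06], "twist": [0, 0, 0], "claw": 0}, {"slide": [-0.3, 0, -0.06], "twist": [0, 0, 0], "claw": 0}, {"slide": [-0.3, 0, -0.06], "twist": [0, 0, 0], "claw": 0}]'

```text
time: 9.3
eef_pos: [0.5397, -0.1257, 0.0075]
orientation: [-0.0, 0.113, 0.994, 0.0]
contact_force: [-0.4, -0.6, -0.3]
gripper_width: 0.0852
gripper_force: 0.4
```

```bash
python3 - <<'E'
from h import *
o=r.observe();p=o["eef_pos"]*1e3;print([p[0]*.9744-p[1]*.225,p[0]*.225+p[1]*.9744],p[2],o["contact_force"])
E
```

```text
[np.float64(554.1194091446507), np.float64(-1.0374323243289894)] 7.545313219675375 [-0.35398975 -0.61307012 -0.28444286]
```

Call:
jog_arm --increments '[{"slide": [-0.3, 0, -0.05], "twist": [0, 0, 0], "claw": 0}, {"slide": [-0.3, 0, -0.05], "twist": [0, 0, 0], "claw": 0}, {"slide": [-0.3, 0, -0.05], "twist": [0, 0, 0], "claw": 0}, {"slide": [-0.3, 0, -0.05], "twist": [0, 0, 0], "claw": 0}, {"slide": [-0.3, 0, -0.05], "twist": [0, 0, 0], "claw": 0}, {"slide": [-0.3, 0, -0.05], "twist": [0, 0, 0], "claw": 0}]'

```text
time: 9.8
eef_pos: [0.5573, -0.1297, 0.0105]
orientation: [0.0, 0.113, 0.994, 0.0]
contact_force: [-0.5, -0.0, -0.4]
gripper_width: 0.0854
gripper_force: 0.0
```

Call:
jog_arm --increments '[{"slide": [-0.3, 0, -0.05], "twist": [0, 0, 0], "claw": 0}, {"slide": [-0.3, 0, -0.05], "twist": [0, 0, 0], "claw": 0}, {"slide": [-0.3, 0, -0.05], "twist": [0, 0, 0], "claw": 0}, {"slide": [-0.3, 0, -0.05], "twist": [0, 0, 0], "claw": 0}, {"slide": [-0.3, 0, -0.05], "twist": [0, 0, 0], "claw": 0}, {"slide": [-0.3, 0, -0.05], "twist": [0, 0, 0], "claw": 0}]'

```text
time: 10.3
eef_pos: [0.5748, -0.1337, 0.0135]
orientation: [0.0, 0.113, 0.994, 0.0]
contact_force: [-0.3, -0.0, -0.3]
gripper_width: 0.0855
gripper_force: 0.2
```

```bash
python3 - <<'E'
from h import *
o=r.observe();p=o["eef_pos"]*1e3;print([p[0]*.9744-p[1]*.225,p[0]*.225+p[1]*.9744],p[2],o["contact_force"])
crop(r.snapshot("side"),190,190,250,150,3.2,"s5.png")
E
```

```text
[np.float64(590.1782934063533), np.float64(-0.9892984716607884)] 13.547021081081807 [-0.32692138 -0.04312898 -0.33538783]
```

View pics/s5.png

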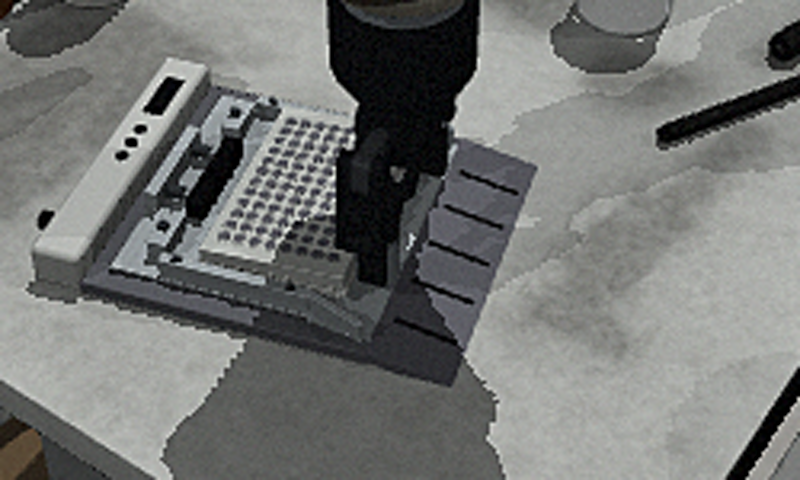

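The plate is square between the guides, front-left corner (202,250), with the clamp just ahead. Next come smaller steps.

Call:
jog_arm --increments '[{"slide": [-0.25, 0, -0.08], "twist": [0, 0, 0], "claw": 0}, {"slide": [-0.25, 0, -0.08], "twist": [0, 0, 0], "claw": 0}, {"slide": [-0.25, 0, -0.08], "twist": [0, 0, 0], "claw": 0}, {"slide": [-0.25, 0, -0.08], "twist": [0, 0, 0], "claw": 0}, {"slide": [-0.15, 0, -0.06], "twist": [0, 0, 0], "claw": 0}]'

```text
time: 10.77
eef_pos: [0.5861, -0.1363, 0.0175]
orientation: [0.0, 0.113, 0.994, 0.0]
contact_force: [0.7, -0.8, 0.8]
gripper_width: 0.0853
gripper_force: 0.2
```

Call:
jog_arm --increments '[{"slide": [-0.1, 0, -0.03], "twist": [0, 0, 0], "claw": 0}, {"slide": [-0.1, 0, 0], "twist": [0, 0, 0], "claw": 0}, {"slide": [-0.1, 0, 0], "twist": [0, 0, 0], "claw": 0}]'

```text
time: 11.02
eef_pos: [0.5881, -0.1367, 0.0176]
orientation: [-0.001, 0.113, 0.994, 0.0]
contact_force: [-3.2, 0.6, 2.7]
gripper_width: 0.0852
gripper_force: 2.3
```

```bash
python3 - <<'E'
from h import *
o=r.observe();p=o["eef_pos"]*1e3;print([p[0]*.9744-p[1]*.225,p[0]*.225+p[1]*.9744],p[2],o["contact_force"])
E
```

```text
[np.float64(603.8419804748302), np.float64(-0.9199949888583205)] 17.56913249252043 [-3.17451885  0.64726136  2.74210981]
```

Call:
jog_arm --increments '[{"slide": [-0.1, 0, 0], "twist": [0, 0, 0], "claw": 0}, {"slide": [-0.1, 0, 0], "twist": [0, 0, 0], "claw": 0}]'

```text
time: 11.18
eef_pos: [0.5902, -0.1372, 0.0175]
orientation: [-0.001, 0.113, 0.994, 0.0]
contact_force: [-4.0, 1.7, 0.6]
gripper_width: 0.0856
gripper_force: 2.1
```

Call:
jog_arm --increments '[{"slide": [-0.05, 0, 0], "twist": [0, 0, 0], "claw": 0}, {"slide": [-0.05, 0, 0], "twist": [0, 0, 0], "claw": 0}]'

```text
time: 11.35
eef_pos: [0.5912, -0.1375, 0.0174]
orientation: [-0.0, 0.113, 0.994, 0.0]
contact_force: [-4.4, 1.5, 0.7]
gripper_width: 0.0853
gripper_force: 2.3
```

Call:
jog_arm --increments '[{"slide": [-0.05, 0, 0], "twist": [0, 0, 0], "claw": 0}, {"slide": [-0.05, 0, 0], "twist": [0, 0, 0], "claw": 0}]'

```text
time: 11.52
eef_pos: [0.5923, -0.1377, 0.0174]
orientation: [-0.0, 0.113, 0.994, 0.0]
contact_force: [-4.5, 0.3, -0.2]
gripper_width: 0.0854
gripper_force: 2.3
```

```bash
python3 - <<'E'
from h import *
o=r.observe();p=o["eef_pos"]*1e3;print([p[0]*.9744-p[1]*.225,p[0]*.225+p[1]*.9744],p[2],o["contact_force"])
E
```

```text
[np.float64(608.1084274171491), np.float64(-0.9593179225930442)] 17.38871301140351 [-4.45418039  0.33160868 -0.23166245]
```

Call:
jog_arm --increments '[{"slide": [-0.04, 0, 0], "twist": [0, 0, 0], "claw": 0}, {"slide": [-0.03, 0, 0], "twist": [0, 0, 0], "claw": 0}]'

```text
time: 11.68
eef_pos: [0.593, -0.1379, 0.0174]
orientation: [-0.0, 0.113, 0.994, 0.0]
contact_force: [-4.7, 0.9, -0.6]
gripper_width: 0.0857
gripper_force: 2.4
```

Call:
jog_arm --increments '[{"slide": [-0.03, 0, 0], "twist": [0, 0, 0], "claw": 0}, {"slide": [0, 0, 0], "twist": [0, 0, 0], "claw": 0}]'

```text
time: 11.85
eef_pos: [0.5934, -0.138, 0.0175]
orientation: [-0.0, 0.113, 0.994, 0.0]
contact_force: [-5.3, 1.5, -1.2]
gripper_width: 0.0856
gripper_force: 2.4
```

Call:
jog_arm --increments '[{"slide": [-0.03, 0, 0], "twist": [0, 0, 0], "claw": 0}, {"slide": [0, 0, 0], "twist": [0, 0, 0], "claw": 0}]'

```text
time: 12.02
eef_pos: [0.5935, -0.138, 0.0175]
orientation: [-0.0, 0.113, 0.994, 0.0]
contact_force: [-4.9, 1.4, -0.8]
gripper_width: 0.0853
gripper_force: 2.8
```

Call:
jog_arm --increments '[{"slide": [-0.03, 0, 0], "twist": [0, 0, 0], "claw": 0}, {"slide": [0, 0, 0], "twist": [0, 0, 0], "claw": 0}]'

```text
time: 12.18
eef_pos: [0.5936, -0.138, 0.0174]
orientation: [-0.001, 0.113, 0.994, 0.0]
contact_force: [-6.7, 1.7, -1.1]
gripper_width: 0.0854
gripper_force: 3.3
```

Call:
jog_arm --increments '[{"slide": [0, 0, 0.1], "twist": [0, 0, 0], "claw": 0}, {"slide": [0, 0, 0.1], "twist": [0, 0, 0], "claw": 0}]'

```text
time: 12.35
eef_pos: [0.5934, -0.1379, 0.0154]
orientation: [-0.001, 0.113, 0.994, 0.0]
contact_force: [-7.3, 1.5, -0.6]
gripper_width: 0.0854
gripper_force: 3.8
```

Call:
jog_arm --increments '[{"slide": [0, 0, 0.05], "twist": [0, 0, 0], "claw": 0}, {"slide": [0, 0, 0.05], "twist": [0, 0, 0], "claw": 0}, {"slide": [0, 0, 0], "twist": [0, 0, 0], "claw": 0}]'

```text
time: 12.6
eef_pos: [0.5933, -0.1379, 0.0143]
orientation: [-0.001, 0.113, 0.994, 0.0]
contact_force: [-7.6, 0.9, -0.2]
gripper_width: 0.0855
gripper_force: 3.9
```

```bash
python3 - <<'E'
from h import *
o=r.observe();p=o["eef_pos"]*1e3;print([p[0]*.9744-p[1]*.225,p[0]*.225+p[1]*.9744],p[2],o["contact_force"])
crop(r.snapshot("side"),220,200,125,94,6.3,"s6.png")
E
```

```text
[np.float64(609.1622235403445), np.float64(-0.8601240412230027)] 14.27736704243876 [-7.58418694  0.94816066 -0.15135096]
```

View pics/s6.png

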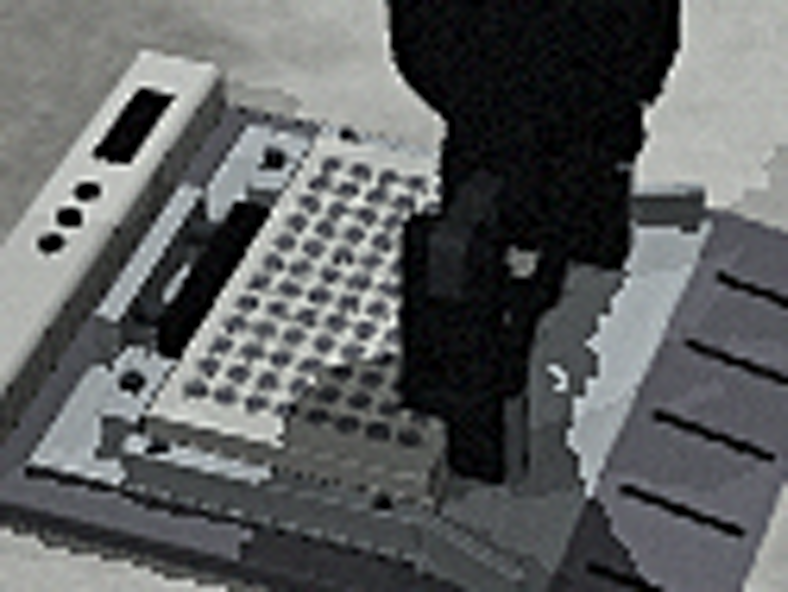

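The plate is against the clamp and stop blocks. Its near edge is hidden by the finger around (440,460), so I'll back off slowly and let the force tell whether the lip holds it.

Call:
jog_arm --increments '[{"slide": [0.05, 0, 0], "twist": [0, 0, 0], "claw": 0}, {"slide": [0.05, 0, 0], "twist": [0, 0, 0], "claw": 0}]'

```text
time: 12.82
eef_pos: [0.5931, -0.138, 0.0146]
orientation: [0.0, 0.113, 0.994, 0.0]
contact_force: [-3.5, 2.0, -0.2]
gripper_width: 0.0854
gripper_force: 2.1
```

Call:
jog_arm --increments '[{"slide": [0.06, 0, 0], "twist": [0, 0, 0], "claw": 0}, {"slide": [0.05, 0, 0], "twist": [0, 0, 0], "claw": 0}]'

```text
time: 12.98
eef_pos: [0.5922, -0.1377, 0.0147]
orientation: [0.0, 0.113, 0.994, 0.0]
contact_force: [-3.1, 1.7, -0.3]
gripper_width: 0.0853
gripper_force: 1.9
```

Call:
jog_arm --increments '[{"slide": [0.05, 0, 0], "twist": [0, 0, 0], "claw": 0}, {"slide": [0.05, 0, 0], "twist": [0, 0, 0], "claw": 0}]'

```text
time: 13.15
eef_pos: [0.5915, -0.1376, 0.0148]
orientation: [0.001, 0.113, 0.994, -0.0]
contact_force: [-0.9, 0.6, -0.8]
gripper_width: 0.0853
gripper_force: 0.4
```

Force vanished after about 2 mm of retreat, so the lip holds the plate. I'll withdraw clear and check.

Call:
jog_arm --increments '[{"slide": [0.2, 0, -0.02], "twist": [0, 0, 0], "claw": 0}, {"slide": [0.4, 0, -0.1], "twist": [0, 0, 0], "claw": 0}, {"slide": [0.8, 0, -0.5], "twist": [0, 0, 0], "claw": 0}, {"slide": [1, 0, -2], "twist": [0, 0, 0], "claw": 0}, {"slide": [1, 0, -3], "twist": [0, 0, 0], "claw": 0}, {"slide": [1, 0, -3], "twist": [0, 0, 0], "claw": 0}, {"slide": [0, 3, -3], "twist": [0, 0, 0], "claw": 0}, {"slide": [0, 3.5, -2], "twist": [0, 0, 0], "claw": 0}, {"slide": [0, 3.5, 0], "twist": [0, 0, 0], "claw": 0}, {"slide": [0, 3.5, 0], "twist": [0, 0, 0], "claw": 0}]'

```text
time: 13.98
eef_pos: [0.5785, 0.0046, 0.1525]
orientation: [0.002, 0.113, 0.994, 0.0]
contact_force: [0.1, -0.3, 0.3]
gripper_width: 0.0853
gripper_force: 0.0
```

Call:
jog_arm --increments '[{"slide": [0, 3.5, 0], "twist": [0, 0, 0], "claw": 0}, {"slide": [0, 3.5, 0], "twist": [0, 0, 0], "claw": 0}, {"slide": [0, 3.5, 0], "twist": [0, 0, 0], "claw": 0}, {"slide": [0, 3.5, 0], "twist": [0, 0, 0], "claw": 0}, {"slide": [0, 3.5, 0], "twist": [0, 0, 0], "claw": 0}, {"slide": [0, 3.5, 0], "twist": [0, 0, 0], "claw": 0}, {"slide": [0, 3, 0], "twist": [0, 0, 0], "claw": 0}, {"slide": [0, 0, 0], "twist": [0, 0, 0], "claw": 0}]'

```text
time: 14.65
eef_pos: [0.632, 0.242, 0.1506]
orientation: [0.001, 0.111, 0.994, 0.001]
contact_force: [0.4, -0.7, 0.0]
gripper_width: 0.0854
gripper_force: 0.0
```

```bash
python3 - <<'E'
from h import *
t=r.snapshot("top");s=r.snapshot("side");print(r.observe()["contact_force"])
a=cv2.resize(t["image"][100:240,230:360],None,fx=3.9,fy=3.9,interpolation=cv2.INTER_CUBIC)[:540,:400]
b=cv2.resize(s["image"][190:325,190:290+10],None,fx=3.6,fy=4,interpolation=cv2.INTER_CUBIC)[:540]
cv2.imwrite("pics/f.png",np.hstack([cv2.resize(a,(400,540)),b])[:,:,::-1])
E
```

```text
[-0.87976109 -0.69931532  0.02644328]
```

View pics/f.png

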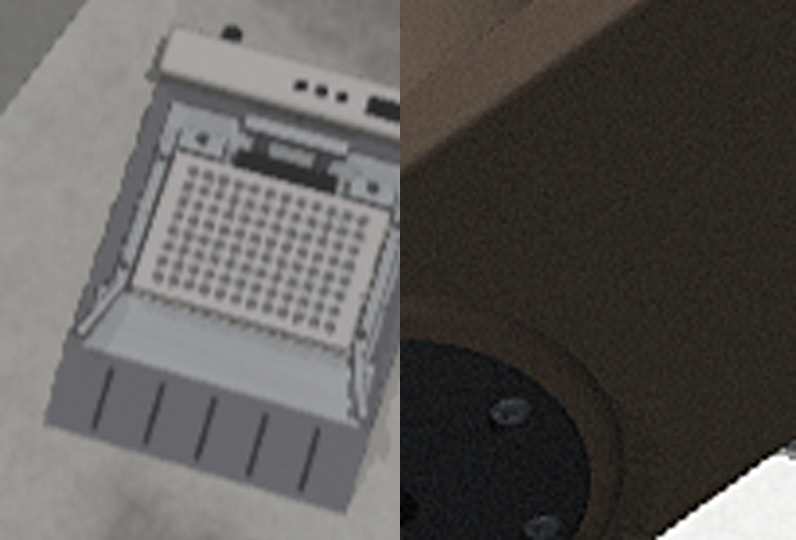

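The top view shows the plate square in the nest: wells (155-370,170-330), near edge at the lip line, clamp and stop blocks at its far edge. The arm blocks the side view. I'll move it aside and check the height with two views.

Call:
jog_arm --increments '[{"slide": [3.5, 0, -1], "twist": [0, 0, 0], "claw": 0}, {"slide": [3.5, 0, -1], "twist": [0, 0, 0], "claw": 0}, {"slide": [3.5, 1, -1], "twist": [0, 0, 0], "claw": 0}, {"slide": [3.5, 1.5, -1], "twist": [0, 0, 0], "claw": 0}, {"slide": [3, 2.5, 0], "twist": [0, 0, 0], "claw": 0}, {"slide": [3, 3, 0], "twist": [0, 0, 0], "claw": 0}, {"slide": [3, 3, 0], "twist": [0, 0, 0], "claw": 0}, {"slide": [3, 3, 0], "twist": [0, 0, 0], "claw": 0}, {"slide": [0, 3, 0], "twist": [0, 0, 0], "claw": 0}, {"slide": [0, 0, 0], "twist": [0, 0, 0], "claw": 0}]'

```text
time: 15.58
eef_pos: [0.4175, 0.4623, 0.1909]
orientation: [0.001, 0.111, 0.994, 0.001]
contact_force: [0.3, -0.5, 0.2]
gripper_width: 0.0857
gripper_force: 0.0
```

```bash
cat > fin.py <<'E'
from m import *
def centers(S,box):
    x,y,w,h=box;k=6
    g=cv2.resize(cv2.cvtColor(S["image"],cv2.COLOR_RGB2GRAY)[y:y+h,x:x+w],None,fx=k,fy=k,interpolation=cv2.INTER_CUBIC)
    bh=cv2.morphologyEx(g,cv2.MORPH_BLACKHAT,cv2.getStructuringElement(cv2.MORPH_ELLIPSE,(27,27)))
    m=cv2.threshold(bh,0,255,cv2.THRESH_OTSU)[1];n,_,st,c=cv2.connectedComponentsWithStats(m)
    return np.array([(x+(c[i][0]+.5)/k-.5,y+(c[i][1]+.5)/k-.5) for i in range(1,n) if 60<st[i,4]<900 and max(st[i,2:4])<2.2*min(st[i,2:4])])
f=lambda q:np.c_[q[:,0]*.9744-q[:,1]*.225,q[:,0]*.225+q[:,1]*.9744]*1e3
for n,S,b in(("top",t,(262,140,100,60)),("side",s,(235,215,90,80))):
    for z in(.0269,.0304):
        W=f(np.array([onz(S,c,z) for c in centers(S,b)]));W=W[(abs(W[:,0]-661)<40)&(abs(W[:,1])<58)].astype(np.float32)
        print(n,z,len(W),np.round(np.array(cv2.minAreaRect(W)[0]),1),np.round(cv2.minAreaRect(W)[1:][0],1),round(cv2.minAreaRect(W)[2],1))
crop(s,215,200,130,100,6,"f2.png")
E
python3 fin.py|tail -4
```

```text
top 0.0269 46 [661.1  -1.9] [99.4 63.4] 88.4
top 0.0304 46 [660.1  -2.4] [99.  63.1] 88.4
side 0.0269 29 [661.5  -2.5] [63.5 99.9] 0.1
side 0.0304 29 [659.9   1. ] [63.1 99.4] 0.1
```

View pics/f2.png

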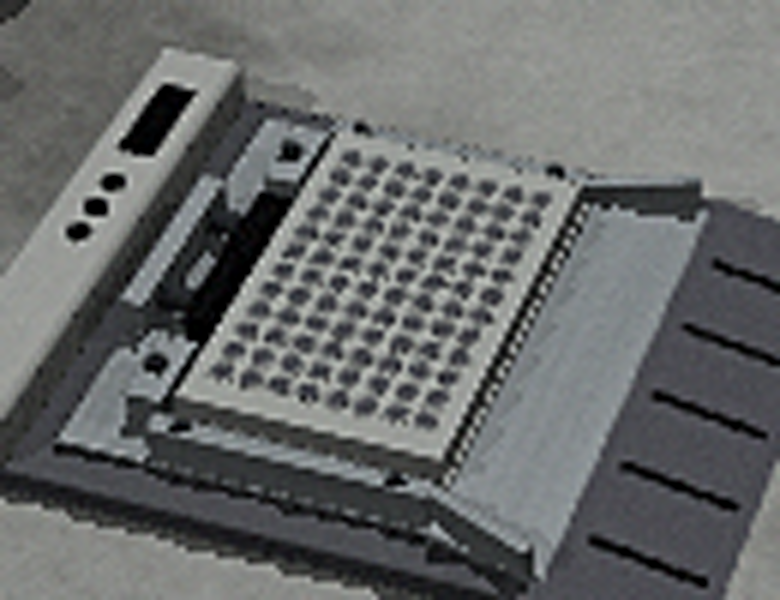

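The plate lies flat between the guides, clamp (190-280,200-330) and lip (445-590,200-480). The two views agree at a top height of 26.9 mm, which is the loaded height.

```bash
python3 -c "
from plant import r
print(r.hand_in())"
```

```text
the job is handed in; nothing more can be done
None
```

The plate is loaded flat on the shaker, held between lip and clamp, with the robot clear and the beaker not touched. The highest push force I read on the plate was about 8 N, and the job was handed in at about 16 s.

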